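# Hold the chest lid at its balance point for fitting the stay

## Task

I am about to fit a lid stay to this chest: stand the brass eye bracket upright on the narrow top of the chest's right-hand side wall (right as seen from the robot), lengthwise along the wall, centred across it and about half way along, and let go of it. Then take the lid by its bar handle and swing it up to its balance point, where it would fall neither way (a little short of upright, because of the heavy marble panel), never letting it go over backwards, and finish still holding it there by the bar, motionless. Leave everything else on the bench where it is.

Things in the scene. Friction and masses are not known exactly. Their poses are not given: they have to be found in the camera images.
- chest: Dark wooden chest, fixed, 150 (x, front to back) x 244 (y) x 100 mm high. Origin: centre of its underside, on the bench; x points from its front (near the robot, lock plate) to its hinge side, y to its left, z up. Side walls 32 mm thick, 100 mm high; the lid (172 mm wide) lies between them with 4 mm gaps, its wooden top flush with theirs.
- right_wall_top (a point): Middle of the top of the right-hand (-y) side wall of the chest, at 100 mm height; the flat top is 150 mm long (x) and 32 mm wide (y), without lips. Axes as the chest's.
- lid (a joint): Lid angle about its hinge: 0 closed (at the start), 1.57 upright, stop at 2.0 leaning over backwards. It balances at 1.34 (centre of mass straight above the hinge): below that it falls shut, above it falls over backwards; the hinge is nearly free. The lid weighs about 0.9 kg; lifting it by the bar starts at about 4 N.
- lid_hinge (a point): Point on the hinge axis, mid-width, 84 mm above the bench at the far side of the chest (75 mm along the chest's x from its origin). The axis runs along the chest's y; the point turns with the lid. The lid reaches 150 mm from it and is 16 mm thick, above hinge level when closed; a marble panel 100 x 100 mm in its middle stands 20 mm proud.
- lid_bar (a point): Steel bar handle, 12 mm diameter, 116 mm long, along the chest's y, 40 mm out from the lid's front edge on two posts 50 mm either side of its middle. Origin: its middle, 190 mm from the hinge axis along the lid; closed, 8 mm above hinge level (92 mm over the bench). Axes turn with the lid: x to the hinge, y along the bar. Pinched across from above, it turns between the fingers as the lid swings.
- bracket: Brass eye bracket, about 0.12 kg: flat foot 80 (x) x 24 (y) x 8 mm with an upright lug in its middle, 36 mm long (x), 12 mm thick (y), topped by a round eye to 52 mm. Origin: centre of the underside; z up. It starts standing on the bench left or right of the chest, any way round. Grip the lug across its thickness (y), 30 mm above the underside.
- mallet: Bystander: round wooden mallet standing on its head, 84 mm wide, 235 mm high. Origin: centre of its underside.
- chisel: Bystander: chisel with wooden handle lying along x, 246 mm long, 24 mm high. Origin: at the ferrule, on its underside.
- wax_tin: Bystander: round flat metal tin, 68 mm diameter, 34 mm high; it stands on the side of the chest where the bracket is not. Origin: centre of its underside.
- glue_bottle: Bystander: white bottle, 60 mm diameter, 150 mm high. Origin: centre of its underside.
- offcut: Bystander: pale wooden offcut, 90 x 45 x 20 mm. Origin: centre of its underside.
- glue_brush: Bystander: brush lying along x. Origin: on its underside.
- butt_hinge: Bystander: opened steel butt hinge, 54 x 60 x 8 mm, flat on the bench. Origin: centre of its underside.
There are look-alikes about, which are no part of the job. Leave any black or green look-alike of the bracket alone.

How it is judged:
By the outcome, as a careful person would: the job done as asked, in the order asked, and still so for the second after the job is handed in, while the arm keeps its last pose, push and grip.
It also fails if it takes over 61 s, if anything falls off the work surface, if the arm or the gripper's body presses on something with over 40 N, if the wrist force passes 120 N, or if a joint passes its speed limit or range.

## Robot

A 7-joint arm with a two-finger parallel gripper is mounted at the origin on the work surface. World frame = base frame: x ahead of the robot, y to its left, z up, the work surface at z = 0. Lengths are in mm, angles in degrees, forces in N, time in s.
With the tool pointing down it reaches from about 350 to 900 mm from the base axis. Payload 19.9 kg.
Tool frame: the origin (TCP) lies between the finger pads; the fingertips stand 22 mm ahead of it and the grasp point (between the pads) lies 3 mm ahead of it (ctrl.nose_length is the distance from the TCP to the fingertips, in mm); z points along the fingers, y is the line along which they close (so a half turn about z gives the same grasp; the last joint's range is limited). The gripper opens to 85 mm and grips with 20 to 120 N. Pads are 22 mm wide; open, the fingers measure 114 mm over their backs; the gripper's body (76 mm by 85 mm) begins 54 mm behind the grasp point. The pads swing forward as they close: fully open they stand 13 mm farther back than shut.
Start: joints at [66.778, 23.915, -0.59, 92.452, 0.269, 63.638, -3.037], TCP at [222.388, -584.078, 253.26] pointing down, gripper open.
Joint ranges: [-161.28, 161.28], [-22.2, 115.67], [-73.04, 71.86], [3.21, 147.25], [-68.34, 248.33], [10.77, 114.83], [-161.83, 161.83]. Speed limits (degrees/s): [108.29, 108.29, 136.94, 136.94, 172.46, 172.46, 172.46].

## Interface

Orientations are given as [roll, pitch, yaw] about the fixed x, y, z axes, in that order (R = Rz(yaw) Ry(pitch) Rx(roll)).
In Python, from rig import ctrl gives the robot as it stands.
- The arm moves only by the tool servo_tool, never from a script. Its arguments are lists of equal length, an entry for each row: "jaw": the opening, from -1 (shut) to 1 (fully open); "slide": the shift along the world's x, y, z normalised to -1 to 1, where 1 is 0.3 m, a list of three; "angular": the turn, a rotation vector about the world's x, y, z normalised to -1 to 1, where 1 is 180 degrees, a list of three. A call has 1 to 20 rows; each row is the pose to reach, as a shift and turn from the pose commanded when the call began, turning the shorter way round; what a row does not reach only later rows make up. A row lasts 1/10 s, in which the tool goes at most 50 mm and 8.59 degrees, less where a joint would pass 70% of its speed; a pose out of reach is approached as far as the arm can. A call with a number of a shift or a turn outside -1 to 1 is refused whole. A call with a gripper value outside its range is refused whole. The fingers move at their own pace and stop on an object; the grip force is fixed at half the most. Time passes only in rows, so rows that repeat a pose let the fingers close. It gives the time, the measured TCP pose, the force, the opening and the grip force at its end, in the units of the state.
- ctrl.get_obs(): the state, without advancing time (a new reading comes with each control period).
- ctrl.camera(name): name is "scene" or "top" or "wrist"; returns a dict with "color" (400x640x3 uint8, red, green, blue), "range_z" (400x640 float32, mm along the optical axis (not along the pixel's ray), 0 where there is no reading), "fx", "fy", "cx", "cy" (pixels), "rvec" (rotation vector, rad) and "tvec" (3), from world to camera coordinates, as OpenCV has them. Camera axes: x right, y down, z forward; pixel columns grow to the right and rows downward; lengths in mm; the calibration is good to about 2 mm. A picture is of the moment at which its call begins.
- ctrl.close_job(): hands the job in; it is judged then, once.
The state is a dict: "clock": time; "joint_pos": joint angles; "qvel": joint speeds; "tau": joint torques, N m; "position": TCP position; "tool_rot": TCP orientation; "wrist_force": force on the tool from outside, world axes, zero at the start; "ft_torque": the same for the moment, N m; "finger_gap": opening from 0.0 (shut) to 1.0 (fully open); "gripper_force": force on a finger pad.
Only numpy, scipy, OpenCV 4.12 (cv2) and the standard library are available. Lean on these libraries where they do the work, as an engineer would, in place of code of your own. Each camera call takes 0.05 s, during which the arm holds its last target. There are 200 camera calls.

## Working session

There is one attempt and no reset: what is moved stays moved. The work goes in short steps, Python scripts to look and compute and a tool call to move; the robot and the scene stay as the last step left them, time stands still between calls to the robot, and variables do not carry over. Pictures are saved under pics/ and viewed, at most 10 in all, crops included, and the job is handed in when it is done.

Besides the shell and the picture viewer there is one more tool, called after ">>>" as name(argument=value, ...) on one line, values as JSON. servo_tool: Moves the arm, as the interface text tells. Scaled input: -1 to 1 covers 0.3 m each way for a shift and 180 degrees each way for a turn. Its arguments: {"type":"object","properties":{"jaw":{"type":"array","items":{"type":"number"}},"slide":{"type":"array","items":{"type":"array","items":{"type":"number"}}},"angular":{"type":"array","items":{"type":"array","items":{"type":"number"}}}},"required":["jaw","slide","angular"]}

```bash
mkdir -p pics; ls; cat > h.py <<'E'
import numpy as np, cv2
from rig import ctrl
def cam(n):
    c=ctrl.camera(n); R=cv2.Rodrigues(np.array(c["rvec"],float))[0]; c["R"]=R; c["t"]=np.array(c["tvec"],float).ravel(); return c
def cloud(c):
    Z=c["range_z"].astype(float); v,u=np.mgrid[:400,:640]
    P=np.stack([(u-c["cx"])/c["fx"]*Z,(v-c["cy"])/c["fy"]*Z,Z],-1)
    W=(P-c["t"])@c["R"]; W[Z<=0]=np.nan; return W
def plane(c,uv,z):
    uv=np.atleast_2d(np.array(uv,float)); d=np.c_[(uv[:,0]-c["cx"])/c["fx"],(uv[:,1]-c["cy"])/c["fy"],np.ones(len(uv))]@c["R"]
    o=-c["R"].T@c["t"]; return o+d*((z-o[2])/d[:,2])[:,None]
def save(n,img): cv2.imwrite("pics/"+n+".png",cv2.cvtColor(img,cv2.COLOR_RGB2BGR))
E
python3 - <<'E'
from h import *
for n in("scene","top"):
    c=cam(n); save(n+"1",c["color"]); np.savez("/tmp/"+n+".npz",**c); print(n,-c["R"].T@c["t"])
o=ctrl.get_obs(); print(o, ctrl.nose_length)
E
```

```text
pics
scene [1174.48297803  742.30996394 1216.31054537]
top [ 334.28385473   10.3797496  1237.25896664]
{'clock': 0.1, 'joint_pos': array([66.77790715, 23.94522673, -0.5920695 , 92.48103066,  0.26747878,
       63.63877696, -3.03674512]), 'qvel': array([ 0.03956212, -0.05001235,  0.02109905, -0.0644181 ,  0.02589828,
       -0.06918987,  0.02851341]), 'tau': array([ 3.29070746e-03, -8.65825224e+01,  6.81744888e-01, -4.35635662e+01,
        1.92849990e-02,  4.92823820e-03,  1.13106853e-04]), 'position': array([ 222.3100449 , -583.82107033,  252.72370908]), 'tool_rot': array([-1.79936400e+02,  2.60942824e-03,  2.08455003e+01]), 'wrist_force': array([-0.51379685, -0.0878322 ,  0.21349433]), 'ft_torque': array([ 0.06184186, -0.00971546, -0.01976712]), 'gripper_force': 0.0, 'finger_gap': 0.9998959334642559} 22.0
```

View pics/top1.png

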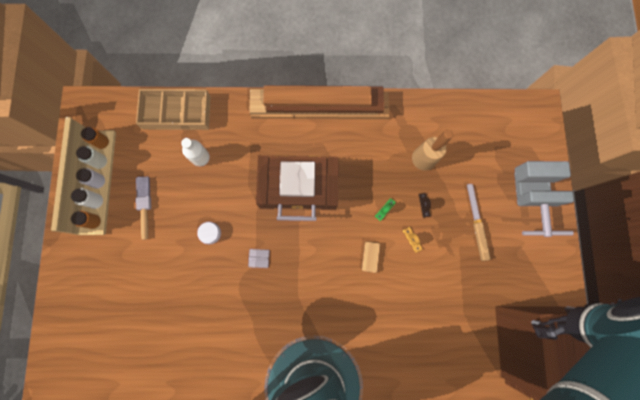

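View pics/scene1.png

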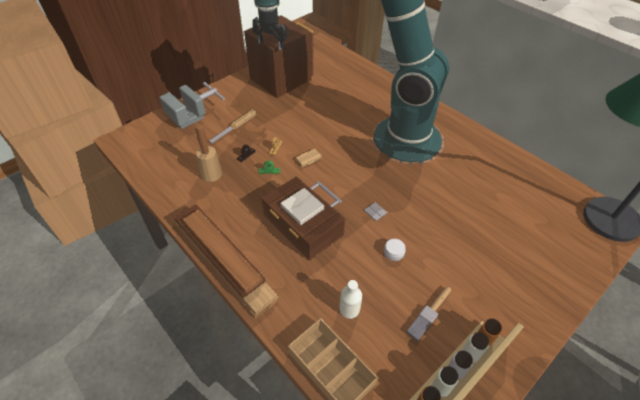

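The top view shows the brass bracket at about (412,239), the green and black look-alikes at (386,209) and (425,204), the chest at (297,183) and its bar at (297,212). The scene view shows the same things, with the bracket at (275,146) and the chest at (303,215).

```bash
python3 - <<'E'
from h import *
for n,roi in(("top",(225,255,398,428)),("scene",(134,158,264,286))):
    c=dict(np.load("/tmp/"+n+".npz")); W=cloud(c); hsv=cv2.cvtColor(c["color"],cv2.COLOR_RGB2HSV)
    a,b,l,r=roi; m=np.zeros((400,640),bool)
    m[a:b,l:r]=((hsv[...,0]>=17)&(hsv[...,0]<35)&(hsv[...,1]>130)&(hsv[...,2]>120))[a:b,l:r]
    p=W[m]; print(n,m.sum(),np.nanmean(p,0),np.nanpercentile(p[:,2],[2,50,98]))
    f=p[(p[:,2]<18)&(p[:,2]>3)]; h=p[p[:,2]>18]; 
    for q in(f,h):
        if len(q)>3:
            (cx,cy),wh,ang=cv2.minAreaRect(q[:,:2].astype(np.float32)); v=np.linalg.eigh(np.cov(q[:,:2].T))[1][:,1]; print(len(q),q.mean(0),(cx,cy),wh,ang,np.degrees(np.arctan2(v[1],v[0])))
c=dict(np.load("/tmp/top.npz")); W=cloud(c)
x,y,z=W[150:225,250:345].reshape(-1,3).T
s=(z>88)&(z<112)&np.isfinite(z)
q=np.c_[x,y][s]; print("chest+bar z",np.median(z[s]),cv2.minAreaRect(q.astype(np.float32)))
for v in range(150,224,4): print(v,' '.join('%4.0f'%k for k in W[v,252:344:4,2]))
print(W[183,262],W[183,332],W[212,297])
c=dict(np.load("/tmp/scene.npz")); W=cloud(c)
q=W.reshape(-1,3); q=q[(q[:,2]>94)&(q[:,2]<107)&(abs(q[:,1]-50)<250)&(q[:,0]>350)&(q[:,0]<750)]
print("scene chest",len(q),np.median(q[:,2]),cv2.minAreaRect(q[:,:2].astype(np.float32)))
E
```

```text
top 197 [ 432.39490492 -310.1181913    20.20289563] [ 3.12958009 10.4846044  54.63318303]
128 [ 432.14198117 -309.90374498    8.74478708] (433.4425964355469, -311.19671630859375) (79.01072692871094, 26.007204055786133) 25.65542221069336 -152.58026854016884
66 [ 432.91662905 -309.79153334   43.3480554 ] (433.711669921875, -311.1639404296875) (35.57876968383789, 12.357488632202148) 28.76935386657715 -151.4551718236251
scene 99 [ 443.28149853 -304.37070253   20.77172511] [ 1.72354417 13.6601988  52.3390876 ]
52 [ 445.86324581 -302.3359001     9.24426728] (441.10888671875, -309.62957763671875) (72.03923797607422, 25.46983528137207) 27.886690139770508 -159.0319386934191
43 [ 440.58916795 -306.05223823   36.57397322] (437.1219787597656, -309.8647155761719) (37.02740478515625, 12.923198699951172) 32.38175582885742 -158.39069886669617
chest+bar z 99.77610830299534 ((585.4651489257812, 50.404510498046875), (242.77357482910156, 199.2485809326172), 89.77503204345703)
150    2   -1    1    0   -3    2   -1    0    2   -1   -3    2   -1    2    1    5    4    1   -3   -2    3   -2    2
154   -2  
[... 1689 characters left out ...]
   -3   96    2    0    1   -1    0    2   -2   97   -6    1   -3    1   -1   -1   -2
214   -3   -1   -0   -1    1   -1    0  100   -2    2    2    3    4    1    0   97    0    2    3    1    2   -4   -1
218   -3   -1    2    0   -1    5    2   94  101   97   99   95   96   94   97   94    2   -1   -3   -2   -1   -1   -2
222   -3   -1    0    5   -1   -1   -1   -1    1   -1   -3    1    4   -3    0    4    2   -0   -1   -3    1    2   -1
[594.76668972 154.42179053  96.83882752] [594.29062169 -55.15532184 100.09031599] [522.22731446  52.498505    -3.63162301]
scene chest 2032 99.90166014048432 ((584.540771484375, 49.47179412841797), (249.72506713867188, 197.7596435546875), 88.49549865722656)
```

>>> servo_tool(jaw=[1,1,1,1,1,1,1,1,1,1,1,1,1], slide=[[0.1,0.13,0],[0.2,0.26,0],[0.3,0.39,0],[0.4,0.52,0],[0.5,0.65,0],[0.6,0.78,0],[0.7,0.91,0],[0.7,0.91,-0.1],[0.7,0.91,-0.17],[0.7,0.91,-0.17],[0.7,0.91,-0.17],[0.7,0.91,-0.17],[0.7,0.91,-0.17]], angular=[[0,0,0],[0,0,0.01],[0,0,0.02],[0,0,0.03],[0,0,0.037],[0,0,0.037],[0,0,0.037],[0,0,0.037],[0,0,0.037],[0,0,0.037],[0,0,0.037],[0,0,0.037],[0,0,0.037]])

```text
clock: 1.4
position: [432.6, -311.5, 203.3]
tool_rot: [179.9, -0.0, 27.5]
wrist_force: [0.6, -0.9, 0.0]
finger_gap: 0.998
gripper_force: 0.0
```

```bash
cat >> h.py <<'E'
def brass(c,zmax=70,zmin=3):
    W=cloud(c); hsv=cv2.cvtColor(c["color"],cv2.COLOR_RGB2HSV)
    m=((hsv[...,0]>=17)&(hsv[...,0]<35)&(hsv[...,1]>130)&(hsv[...,2]>110)).astype(np.uint8)
    m=cv2.morphologyEx(m,cv2.MORPH_OPEN,np.ones((3,3)))
    return m.astype(bool),W
E
python3 - <<'E'
from h import *
o=ctrl.get_obs(); print(o["position"],o["tool_rot"],o["joint_pos"])
c=cam("wrist"); save("w1",c["color"]); m,W=brass(c); print(-c["R"].T@c["t"])
n,L,s,C=cv2.connectedComponentsWithStats(m.astype(np.uint8))
for i in range(1,n):
    if s[i,4]<150: continue
    p=W[L==i]; p=p[np.isfinite(p[:,0])]; print(s[i],C[i],len(p))
    for lo,hi in((3,14),(30,60)):
        q=p[(p[:,2]>lo)&(p[:,2]<hi)]
        if len(q)>20: print(lo,len(q),np.median(q[:,2]),cv2.minAreaRect(q[:,:2].astype(np.float32)),np.percentile(p[:,2],99))
E
```

```text
[ 432.6016206  -311.53435254  203.29242405] [ 1.79928813e+02 -3.25838021e-02  2.74759202e+01] [ 41.67686541  18.15170898 -11.02963999 108.19124049   4.23802353
  53.96768635 -33.83179203]
[ 492.7847429  -279.92590351  322.73092824]
[ 307  147   21   68 1253] [317.47007183 179.93934557] 1248
3 825 6.8312902034118315 ((432.5637512207031, -312.5596008300781), (79.48992919921875, 23.16781997680664), 27.958621978759766) 51.206373484480004
30 388 48.26750786184806 ((433.1378479003906, -312.56317138671875), (34.77056121826172, 11.590603828430176), 27.802352905273438) 51.206373484480004
[486 214  22  13 171] [497.0994152  219.97076023] 168
3 32 8.42645012901412 ((489.09051513671875, -513.9415893554688), (2.646271228790283, 6.7903852462768555), 88.58924865722656) 20.68021703877957
```

View pics/w1.png

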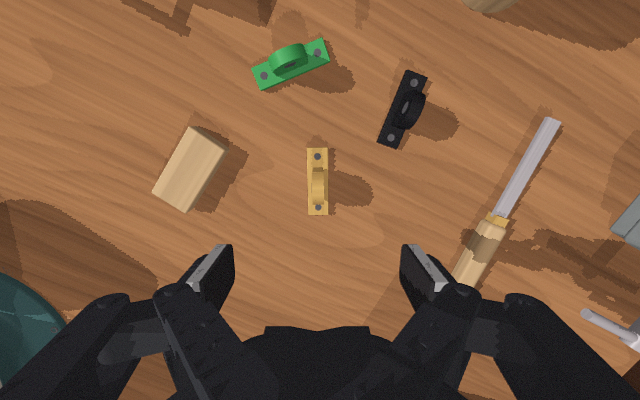

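The wrist view shows the brass bracket upright at (317,180) between the open fingers. The look-alikes and the offcut are well clear.

>>> servo_tool(jaw=[0.3,0.3,0.3,0.3,0.3,0.3,0.3,-1,-1,-1,-1,-1,-1,-1], slide=[[0.001,-0.003,-0.13],[0.001,-0.003,-0.26],[0.001,-0.003,-0.39],[0.001,-0.003,-0.48],[0.001,-0.003,-0.54],[0.001,-0.003,-0.565],[0.001,-0.003,-0.565],[0.001,-0.003,-0.565],[0.001,-0.003,-0.565],[0.001,-0.003,-0.565],[0.001,-0.003,-0.565],[0.001,-0.003,-0.565],[0.001,-0.003,-0.565],[0.001,-0.003,-0.565]], angular=[[0,0,0.002],[0,0,0.002],[0,0,0.002],[0,0,0.002],[0,0,0.002],[0,0,0.002],[0,0,0.002],[0,0,0.002],[0,0,0.002],[0,0,0.002],[0,0,0.002],[0,0,0.002],[0,0,0.002],[0,0,0.002]])

```text
clock: 2.85
position: [433.1, -312.3, 33.7]
tool_rot: [179.9, -0.0, 27.9]
wrist_force: [-1.6, 1.6, 9.6]
finger_gap: 0.128
gripper_force: 59.0
```

>>> servo_tool(jaw=[-1,-1,-1,-1,-1,-1,-1,-1,-1,-1,-1,-1,-1,-1,-1,-1,-1], slide=[[0,0,0.05],[0,0,0.15],[0,0,0.28],[0,0,0.42],[0,0,0.56],[0,0,0.7],[0.07,0.1,0.7],[0.15,0.22,0.7],[0.24,0.34,0.7],[0.32,0.46,0.7],[0.4,0.58,0.7],[0.48,0.69,0.7],[0.54,0.78,0.7],[0.575,0.83,0.7],[0.587,0.853,0.7],[0.587,0.853,0.7],[0.587,0.853,0.7]], angular=[[0,0,0],[0,0,0],[0,0,0],[0,0,0],[0,0,0],[0,0,0],[0,0,-0.01],[0,0,-0.03],[0,0,-0.05],[0,0,-0.07],[0,0,-0.09],[0,0,-0.11],[0,0,-0.13],[0,0,-0.15],[0,0,-0.155],[0,0,-0.155],[0,0,-0.155]])

```text
clock: 4.55
position: [608.2, -57.3, 243.1]
tool_rot: [180.0, 0.0, -0.0]
wrist_force: [-0.0, 0.3, -1.1]
finger_gap: 0.125
gripper_force: 58.9
```

```bash
python3 - <<'E'
from h import *
o=ctrl.get_obs(); print(o["position"],o["tool_rot"],o["joint_pos"],o["finger_gap"])
c=cam("wrist"); save("w2",c["color"]); W=cloud(c); np.savez("/tmp/w2.npz",**c); print(-c["R"].T@c["t"],c["fx"])
t=cam("top"); np.savez("/tmp/top2.npz",**t)
for v in range(0,400,20): print(v,' '.join('%4.0f'%k for k in W[v,0:640:24,2]))
E
```

```text
[608.23537263 -57.29797038 243.13374901] [ 1.79969914e+02  2.70467144e-03 -1.18500118e-02] [ 13.33035046  23.67049301 -14.20580046  94.78963015   6.42074355
  62.33836257 -92.72575539] 0.12549208349270832
[676.32024788 -57.68531444 362.53993723] 278.58549201844636
0   -2   -3   -2   -1   -1   -1   -1   -1    0   -2   -2   -0   -0   -0   -3   -0   -1   -0   -1   -3   -1   -1   -2   -1    0   -3   -0
20   -1   -1   -2   -2   -1   -2   -1   -1   -0   -1   -1   -1   -2   -2   -2   -1   -1   -1   -1   -0   -1   -2   -0   -1   -2   -2   -0
40   -1   -1   -2   -1   -2   -1   -1   -2   -1   -2   -0   -2   -2    1   -0   -1   -2   -1   -2   -1   -1   -2   -1   -0   -1   -1   -1
60   -2   -2   -2   -2   -1   -1   -1   -1   -2   -2   -1   -1   -1   -1   -0   -2   -0   -1   -2   -0   -0   -2   -2   -1   -1   51   82
80   -2   -2   -1   -1   -1   -1   -1   -2   -2   -1   -0   -1   -2   -1   -1   -2   -2   -1   -1   -0    0   -1   -1   16   47   74   95
100   -2   -0   -1   -3   -0   -1   -2   -2   -1   -2   -1   -1   -2   -0   -1   -0   -1    0   -2   -0   -3   -1   -1   27   56   80  101
120   -
[... 1238 characters left out ...]
    0
300   -2   33   32   -1   -2   -2   -2   -0  282  283  275  289  nan  259  266  290  275  281  283  282   -1   -1   -2   -1   -2   -2   -1
320   -0   -2   -2   -1   -2   -1  292  292  291   -1  276  298  299   -2  269  298  299  276  289  293  292   -1   -1    1    0   -1    7
340   -2   -1   -0   -1   -2  300  300  297  291  280  306  305  304  300  299  306  305  280  279  295  300  300  302   -0   -1   -1   -1
360   -1   -1   -1  307  306  306  306  298  293  286  314  314  307  306  306  315  315  306  291  297  301  306  308  309   -1   -1   -1
380   -3   -2  312  312  nan  308  307  304  311  311  319  319  312  313  312  319  318  319  311  298  304  308  311  313  314   -1   -1
```

View pics/w2.png

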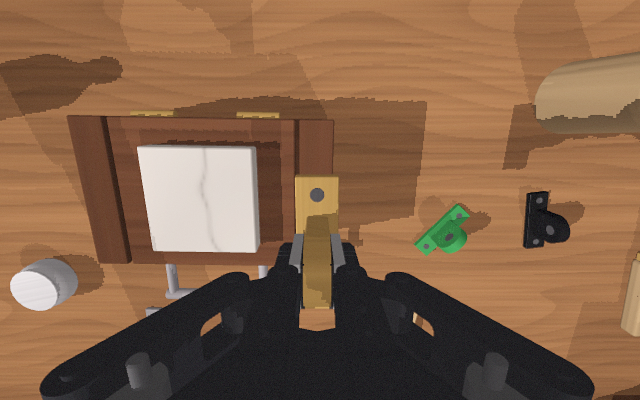

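The wrist view shows the bracket held level, with the foot at (317,200). The chest's right wall spans columns 300–335, and its far edge is near row 120.

```bash
python3 - <<'E'
from h import *
for f in("w2","top","top2"):
    c=dict(np.load(f"/tmp/{f}.npz")); W=cloud(c); x,y,z=W[...,0],W[...,1],W[...,2]
    top=(z>88)&(z<130)&(x<700)&(x>460)&(y>-120)&(y<210)
    if f=="w2": top[262:]=False
    n,L,s,C=cv2.connectedComponentsWithStats(top.astype(np.uint8)); top=L==1+np.argmax(s[1:,4])
    # rays at z=100 for border pixels
    v,u=np.nonzero(top)
    wood=top&(z<112); print(f,"wood z",np.median(z[wood]),"marble z",np.median(z[top&(z>112)]))
    def fit(px,deg):
        P=plane(c,px,100.); a=P[:,1] if deg=='y' else P[:,0]; b=P[:,0] if deg=='y' else P[:,1]
        k=np.polyfit(b,a,1)
        for _ in range(4):
            r=a-np.polyval(k,b); g=abs(r-np.median(r))<4; k=np.polyfit(b[g],a[g],1)
        return k
    R=[];Lf=[];F=[]
    for row in np.unique(v):
        cc=u[v==row]; xx=x[row,cc[0]]
        if 545<xx<675: Lf.append((cc[0]-.5,row)); 
        if 545<x[row,cc[-1]]<675 and (f!="w2" or row<172): R.append((cc[-1]+.5,row))
    N=[]
    for col in np.unique(u):
        rr=v[u==col]
        if -60<y[rr[0],col]<160: F.append((col,rr[0]-.5))
        if 515<x[rr[-1],col]<560: N.append((col,rr[-1]+.5))
    for nm,p,d,x0 in(("right",R,'y',609),("left",Lf,'y',609),("far",F,'x',50),("near",N,'x',50)):
        if len(p)>4: k=fit(p,d); print(nm,len(p),"value",np.polyval(k,x0),"slope deg",np.degrees(np.arctan(k[0])))
    # bar
    b=(z>80)&(z<108)&(x<512)&(x>475)&(y>-20)&(y<120); 
    if f!="w2":
        q=W[b]; q=q[q[:,0]<506]; print("bar",len(q),cv2.minAreaRect(q[:,:2].astype(np.float32)),np.median(q[:,2]),np.polyfit(q[:,1],q[:,0],1))
    else:
        m,_=brass(c); m[:170]=0; m[230:]=0; P=W[m&(z>200)&(z<225)]; P=P[np.isfinite(P[:,0])]; print("foot",cv2.minAreaRect(P[:,:2].astype(np.float32)),np.median(P[:,2]),P[:,0].max())
E
```

```text
w2 wood z 98.62902308922139 marble z 118.65614260849186
right 50 value -37.450354609860554 slope deg -1.2323165118394412
left 130 value 169.4767663617397 slope deg -0.9867850715079692
far 218 value 679.6885338759524 slope deg 0.8975863282804586
near 201 value 534.4465411032386 slope deg 0.1416425054927415
foot ((632.3650512695312, -57.74622344970703), (30.742488861083984, 23.979412078857422), 0.287120521068573) 216.06297728939262 647.7031630776692
top wood z 99.70877832526129 marble z 119.89023284645097
right 42 value -35.78266144378717 slope deg -0.38913274509472157
left 42 value 171.59902956738844 slope deg -1.1395468383127296
far 65 value 680.864561923572 slope deg 0.9382309845108633
near 30 value 529.8748683755637 slope deg 1.0377593069222728
bar 173 ((494.96649169921875, 51.90342330932617), (112.08258819580078, 18.40250015258789), 89.91757202148438) 96.68997512903863 [8.92857918e-04 4.91709752e+02]
top2 wood z 99.65735457815349 marble z 119.91765457290236
right 43 value -23.44896909930513 slope deg 7.163539162486707
left 41 value 171.54383893555814 slope deg -0.9613188887578354
far 64 value 669.1942805647247 slope deg 17.284962826208336
near 29 value 530.1125675782478 slope deg 0.9650277832951809
bar 171 ((495.1230163574219, 51.90644836425781), (18.809947967529297, 112.06876373291016), 0.24406051635742188) 96.5238148528476 [3.29095803e-04 4.91730160e+02]
```

```bash
python3 - <<'E'
from h import *
c=dict(np.load("/tmp/w2.npz")); W=cloud(c)
for r in (126,136,146,156,164,170):
    s=[u for u in range(290,350) if W[r,u,2]>92]; P=plane(c,[(s[-1]+.5,r)],99)[0]
    row=c["color"][r,285:345].astype(int).sum(1); k=285+np.argmin(row[:30]); 
    print(r,P[:2].round(1),k,plane(c,[(k,r)],99)[0][:2].round(1), row[:30:2])
E
```

```text
126 [671.3 -73.5] 295 [671.3 -38.3] [271 284 272 273 241 136 136 199 242 240 229 231 239 242 238]
136 [662.4 -73.6] 298 [662.4 -40.8] [255 257 261 247 227 140 146 198 252 251 235 240 244 239 227]
146 [653.3 -72.8] 296 [653.3 -38.8] [249 245 263 259 234 143 149 223 245 245 238 246 247 232 240]
156 [644. -73.] 295 [644.  -37.7] [228 238 237 246 215 123 172 206 251 254 230 236 237 249 238]
164 [636.4 -73.1] 295 [636.4 -37.5] [249 243 250 237 227 133 174 212 244 244 241 242 249 234 242]
170 [630.7 -73.2] 295 [630.7 -37.4] [252 259 253 258 238 144 163 203 255 238 242 234 241 245 251]
```

>>> servo_tool(jaw=[-1,-1,-1,-1,-1,-1,-1,-1,-1,-1,-1,-1], slide=[[-0.008,0.001,0],[-0.016,0.002,-0.05],[-0.016,0.002,-0.13],[-0.016,0.002,-0.21],[-0.016,0.002,-0.28],[-0.016,0.002,-0.32],[-0.016,0.002,-0.34],[-0.016,0.002,-0.352],[-0.016,0.002,-0.358],[-0.016,0.002,-0.362],[-0.016,0.002,-0.362],[-0.016,0.002,-0.362]], angular=[[0,0,-0.003],[0,0,-0.0056],[0,0,-0.0056],[0,0,-0.0056],[0,0,-0.0056],[0,0,-0.0056],[0,0,-0.0056],[0,0,-0.0056],[0,0,-0.0056],[0,0,-0.0056],[0,0,-0.0056],[0,0,-0.0056]])

```text
clock: 5.85
position: [604.2, -55.5, 134.6]
tool_rot: [-180.0, -0.0, -1.0]
wrist_force: [0.5, 0.0, -2.3]
finger_gap: 0.129
gripper_force: 58.9
```

```bash
python3 - <<'E'
from h import *
c=cam("wrist"); save("w3",c["color"][100:330,60:460])
E
```

```text
(no output)
```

View pics/w3.png

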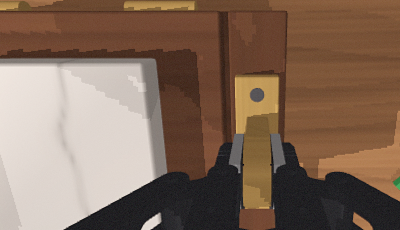

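>>> servo_tool(jaw=[-1,-1,-1,-1], slide=[[0,-0.003,0],[0,-0.003,-0.002],[0,-0.003,-0.003],[0,-0.003,-0.003]], angular=[[0,0,0],[0,0,0],[0,0,0],[0,0,0]])

```text
clock: 6.3
position: [604.1, -56.6, 133.8]
tool_rot: [180.0, -0.0, -1.1]
wrist_force: [-4.0, -0.5, 7.8]
finger_gap: 0.129
gripper_force: 60.3
```

Contact with about 8 N upward, so the bracket is seated on the wall. Releasing now, then rising.

>>> servo_tool(jaw=[-0.4,-0.4,-0.4,-0.4,-0.4,-0.4,-0.4,-0.4,-0.4,-0.4,-0.4,-0.4,-0.4,-0.4], slide=[[0,0,0],[0,0,0],[0,0,0],[0,0,0],[0,0,0],[0,0,0.02],[0,0,0.06],[0,0,0.14],[0,0,0.26],[0,0,0.38],[0,0,0.48],[0,0,0.5],[0,0,0.5],[0,0,0.5]], angular=[[0,0,0],[0,0,0],[0,0,0],[0,0,0],[0,0,0],[0,0,0],[0,0,0],[0,0,0],[0,0,0],[0,0,0],[0,0,0],[0,0,0],[0,0,0],[0,0,0]])

```text
clock: 7.7
position: [603.6, -56.4, 282.8]
tool_rot: [-180.0, 0.0, -1.0]
wrist_force: [0.3, -0.0, -0.2]
finger_gap: 0.303
gripper_force: 0.0
```

```bash
python3 - <<'E'
from h import *
c=cam("wrist"); save("w4",c["color"]); np.savez("/tmp/w4.npz",**c); m,W=brass(c); z=W[...,2]
x,y=W[...,0],W[...,1]; k=m&(x>540)&(x<670)&(y<-20)&(y>-90)
for lo,hi in((103,116),(135,160)):
    q=W[k&(z>lo)&(z<hi)]; print(len(q),np.median(q[:,2]),cv2.minAreaRect(q[:,:2].astype(np.float32)))
for r in range(110,290,15):
    s=[u for u in range(280,420) if 92<z[r,u]<112]
    if s: P=plane(c,[(s[-1]+.5,r)],99)[0]; print(r,P[:2].round(1))
o=ctrl.get_obs();print(o["position"],o["joint_pos"])
E
```

```text
433 106.78104559832182 ((614.7890014648438, -57.346588134765625), (23.24283790588379, 55.87403869628906), 88.4571762084961)
203 145.56863475004366 ((604.3527221679688, -57.3178825378418), (11.495710372924805, 32.95643615722656), 88.80330657958984)
125 [666.5 -73.9]
140 [651.1 -72.8]
155 [635.2 -72.7]
170 [618.8 -72.6]
185 [601.9 -72.5]
200 [584.5 -72.4]
215 [566.6 -72.3]
230 [548.1 -71.1]
245 [529.  -70.9]
[603.51847426 -56.39468434 282.34198278] [ 13.48427756  21.23879405 -14.33766413  92.94930058   5.59775227
  66.60475282 -93.1938248 ]
```

View pics/w4.png

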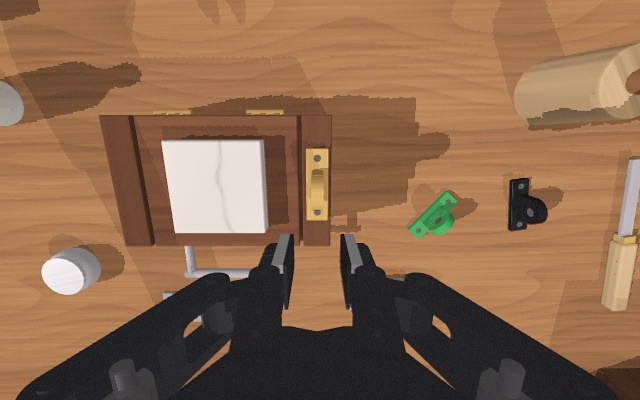

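The bracket stands released at (317,185), centred on the wall and half way along it. The bar is at (230,272).

>>> servo_tool(jaw=[-0.4,-0.4,-0.4,-0.4,-0.4,-0.4,-0.4,-0.4,-0.4,-0.4,-0.4,-0.4,-0.4,-0.4,-0.4,-0.4,-0.4], slide=[[-0.02,0.02,0],[-0.05,0.05,0],[-0.09,0.08,0],[-0.13,0.12,0],[-0.17,0.16,0],[-0.21,0.2,0],[-0.25,0.24,0],[-0.29,0.28,0],[-0.33,0.32,0],[-0.36,0.35,0],[-0.375,0.357,-0.05],[-0.375,0.357,-0.1],[-0.375,0.357,-0.15],[-0.375,0.357,-0.2],[-0.375,0.357,-0.2],[-0.375,0.357,-0.2],[-0.375,0.357,-0.2]], angular=[[0,0,0.04],[0,0,0.08],[0,0,0.12],[0,0,0.16],[0,0,0.2],[0,0,0.24],[0,0,0.28],[0,0,0.32],[0,0,0.36],[0,0,0.4],[0,0,0.44],[0,0,0.48],[0,0,0.5],[0,0,0.5],[0,0,0.5],[0,0,0.5],[0,0,0.5]])

```text
clock: 9.45
position: [491.7, 50.8, 223.8]
tool_rot: [180.0, -0.0, 88.9]
wrist_force: [0.1, -0.0, 0.1]
finger_gap: 0.302
gripper_force: 0.0
```

```bash
python3 - <<'E'
from h import *
o=ctrl.get_obs();print(o["position"],o["tool_rot"],o["joint_pos"])
c=cam("wrist"); save("w5",c["color"]); W=cloud(c); x,y,z=np.moveaxis(W,-1,0)
b=(z>80)&(z<108)&(x<512)&(x>470)&(y>-20)&(y<120); q=W[b]; print(len(q))
if len(q): print(cv2.minAreaRect(q[:,:2].astype(np.float32)),np.percentile(q[:,2],[5,50,95]),q.min(0),q.max(0))
print(-c["R"].T@c["t"])
q=q[q[:,0]<497+3]
for a in range(-10,115,8):
    s=q[(q[:,1]>=a)&(q[:,1]<a+8)]
    if len(s): print(a,len(s),s.min(0).round(1),s.max(0).round(1))
E
```

```text
[491.68973857  50.79515553 223.76344811] [ 1.79980121e+02 -3.13500855e-03  8.89495191e+01] [ 17.89460405  14.77042749 -31.43625103 111.65186175   9.23176886
  55.99686546 -18.93296316]
1936
((497.3372802734375, 51.06360626220703), (115.45309448242188, 28.968055725097656), 89.82428741455078) [92.27682033 95.63071926 97.37930419] [482.77370333  -6.64642301  89.75028261] [511.97875773 108.82262762  99.56391324]
[491.77338762 119.59408899 343.16745656]
-10 44 [483.   -6.6  91.8] [493.9  -2.3  97.5]
-2 150 [483.1  -2.   89.9] [500.   6.  98.]
6 94 [483.3   6.1  91. ] [499.   13.9  97.8]
14 91 [483.6  14.   91.9] [494.3  22.   98.1]
22 103 [482.8  22.1  90.9] [494.4  29.9  97.8]
30 104 [482.9  30.2  89.8] [494.5  38.   98.3]
38 105 [483.1  38.1  90.9] [494.6  46.   98.3]
46 106 [483.4  46.1  91.1] [494.7  54.   97.8]
54 112 [483.5  54.1  91.3] [494.8  62.   98.1]
62 109 [483.8  62.1  91.2] [495.   69.9  99. ]
70 117 [484.   70.   91.7] [495.1  78.   98.7]
78 115 [484.2  78.1  91.9] [495.2  86.   98.4]
86 116 [484.5  86.1  91.9] [495.3  93.7  98. ]
94 159 [484.7  94.1  92.1] [499.8 102.   98.8]
102 132 [484.9 102.   91.4] [499.9 108.8  99.6]
```

View pics/w5.png

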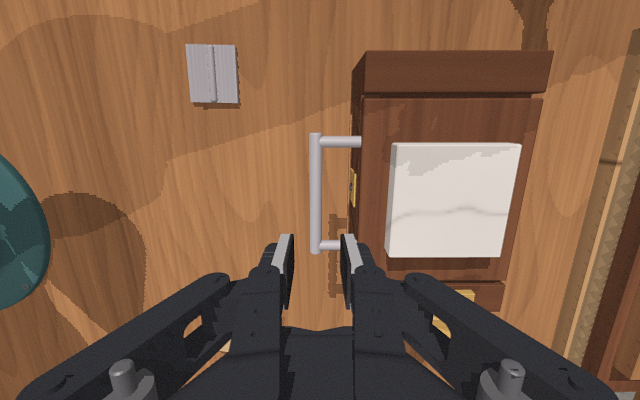

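The wrist view shows the bar at columns 310–321, rows 133–253, with the open fingers straddling its line. Descending to pinch it at mid-length.

>>> servo_tool(jaw=[-0.4,-0.4,-0.4,-0.4,-0.4,-0.4,-0.4,-1,-1,-1,-1,-1,-1], slide=[[-0.008,0,-0.05],[-0.008,0,-0.14],[-0.008,0,-0.23],[-0.008,0,-0.32],[-0.008,0,-0.39],[-0.008,0,-0.428],[-0.008,0,-0.428],[-0.008,0,-0.428],[-0.008,0,-0.428],[-0.008,0,-0.428],[-0.008,0,-0.428],[-0.008,0,-0.428],[-0.008,0,-0.428]], angular=[[0,0,0],[0,0,0],[0,0,0],[0,0,0],[0,0,0],[0,0,0],[0,0,0],[0,0,0],[0,0,0],[0,0,0],[0,0,0],[0,0,0],[0,0,0]])

```text
clock: 10.8
position: [490.5, 50.9, 96.3]
tool_rot: [179.8, -0.0, 88.9]
wrist_force: [6.2, 0.6, -4.3]
finger_gap: 0.115
gripper_force: 58.3
```

```bash
cat > arc.py <<'E'
import numpy as np,sys
a0,a1,n=map(float,sys.argv[1:4]); k=int(n)
p=lambda d:np.array([-190*np.cos(np.radians(d))+8*np.sin(np.radians(d)),190*np.sin(np.radians(d))+8*np.cos(np.radians(d))])
print([[round(float(e[0]*.99985/300),3),round(float(-e[0]*.01745/300),3),round(float(e[1]/300),3)] for e in (p(a)-p(a0) for a in np.linspace(a0,a1,k+1)[1:])])
E
python3 arc.py 0 6 5; python3 arc.py 6 36 20; python3 arc.py 36 64 18
python3 -c "
from rig import ctrl
o=ctrl.get_obs(); print(o['position'],o['wrist_force'],o['joint_pos'])"
```

```text
[[0.001, -0.0, 0.013], [0.002, -0.0, 0.026], [0.003, -0.0, 0.04], [0.004, -0.0, 0.053], [0.006, -0.0, 0.066]]
[[0.003, -0.0, 0.016], [0.006, -0.0, 0.033], [0.009, -0.0, 0.049], [0.013, -0.0, 0.065], [0.017, -0.0, 0.081], [0.022, -0.0, 0.097], [0.027, -0.0, 0.113], [0.033, -0.001, 0.128], [0.039, -0.001, 0.144], [0.045, -0.001, 0.159], [0.052, -0.001, 0.174], [0.059, -0.001, 0.189], [0.067, -0.001, 0.204], [0.075, -0.001, 0.219], [0.083, -0.001, 0.233], [0.092, -0.002, 0.247], [0.101, -0.002, 0.261], [0.11, -0.002, 0.275], [0.12, -0.002, 0.288], [0.13, -0.002, 0.301]]
[[0.011, -0.0, 0.013], [0.022, -0.0, 0.026], [0.034, -0.001, 0.039], [0.046, -0.001, 0.052], [0.058, -0.001, 0.064], [0.07, -0.001, 0.075], [0.083, -0.001, 0.087], [0.097, -0.002, 0.098], [0.11, -0.002, 0.108], [0.124, -0.002, 0.119], [0.138, -0.002, 0.129], [0.152, -0.003, 0.138], [0.167, -0.003, 0.147], [0.182, -0.003, 0.156], [0.197, -0.003, 0.165], [0.212, -0.004, 0.172], [0.227, -0.004, 0.18], [0.243, -0.004, 0.187]]
[490.51946353  50.85323254  96.27149257] [ 6.22679552  0.5836367  -4.32283957] [ 13.4794484   25.77758992 -27.46573496 117.40690733  17.97741902
  40.61184446 -26.45908869]
```

>>> servo_tool(jaw=[-1,-1,-1,-1,-1,-1], slide=[[0.004,0,0.013],[0.005,0,0.026],[0.006,0,0.04],[0.007,0,0.053],[0.009,0,0.066],[0.009,0,0.066]], angular=[[0,0,0],[0,0,0],[0,0,0],[0,0,0],[0,0,0],[0,0,0]])

```text
clock: 11.4
position: [492.2, 50.8, 115.4]
tool_rot: [179.9, -0.0, 89.0]
wrist_force: [4.1, 2.3, -4.8]
finger_gap: 0.116
gripper_force: 58.6
```

>>> servo_tool(jaw=[-1,-1,-1,-1,-1,-1,-1,-1,-1,-1,-1,-1,-1,-1,-1,-1,-1,-1,-1,-1], slide=[[0.003,0,0.016],[0.006,0,0.033],[0.009,0,0.049],[0.013,0,0.065],[0.017,0,0.081],[0.022,0,0.097],[0.027,0,0.113],[0.033,-0.001,0.128],[0.039,-0.001,0.144],[0.045,-0.001,0.159],[0.052,-0.001,0.174],[0.059,-0.001,0.189],[0.067,-0.001,0.204],[0.075,-0.001,0.219],[0.083,-0.001,0.233],[0.092,-0.002,0.247],[0.101,-0.002,0.261],[0.11,-0.002,0.275],[0.12,-0.002,0.288],[0.13,-0.002,0.301]], angular=[[0,0,0],[0,0,0],[0,0,0],[0,0,0],[0,0,0],[0,0,0],[0,0,0],[0,0,0],[0,0,0],[0,0,0],[0,0,0],[0,0,0],[0,0,0],[0,0,0],[0,0,0],[0,0,0],[0,0,0],[0,0,0],[0,0,0],[0,0,0]])

```text
clock: 13.4
position: [528.4, 50.2, 204.9]
tool_rot: [-179.7, 0.1, 89.0]
wrist_force: [-24.5, 1.7, 12.1]
finger_gap: 0.116
gripper_force: 59.1
```

>>> servo_tool(jaw=[-1,-1,-1], slide=[[-0.004,0,0.003],[-0.007,0,0.005],[-0.007,0,0.005]], angular=[[0,0,0],[0,0,0],[0,0,0]])

```text
clock: 13.7
position: [529.3, 50.1, 206.7]
tool_rot: [179.9, -0.0, 88.9]
wrist_force: [6.1, 4.3, -9.6]
finger_gap: 0.116
gripper_force: 58.9
```

```bash
python3 - <<'E'
from h import *
c=cam("scene"); o=ctrl.get_obs(); print(o["position"],o["wrist_force"],o["ft_torque"])
W=cloud(c); hsv=cv2.cvtColor(c["color"],cv2.COLOR_RGB2HSV)
t=cam("top"); 
for n,k in(("scene",c),("top",t)):
    W=cloud(k); x,y,z=np.moveaxis(W,-1,0); hs=cv2.cvtColor(k["color"],cv2.COLOR_RGB2HSV)
    m=(x>540)&(x<690)&(y>0)&(y<100)&(z>105)&(z<320)&(hs[...,1]<60)&(hs[...,2]>110)
    P=W[m]
    if len(P)>30:
        d=P-np.median(P,0); nrm=np.linalg.svd(d[np.linalg.norm(d,axis=1)<80],full_matrices=False)[2][2]; nrm*=np.sign(nrm[2]); print(n,len(P),nrm,"angle",np.degrees(np.arctan2(nrm[0],nrm[2])))
E
```

```text
[529.26446028  50.13690589 206.64389902] [ 5.52572029  4.14511414 -9.65847851] [ 0.76112628 -0.93458377  0.01406792]
scene 1008 [0.60124614 0.03243157 0.79840545] angle 36.98189218362025
```

```bash
python3 arc.py 37 62 20
```

```text
[[0.009, -0.0, 0.011], [0.018, -0.0, 0.021], [0.027, -0.0, 0.031], [0.037, -0.001, 0.041], [0.047, -0.001, 0.051], [0.057, -0.001, 0.06], [0.067, -0.001, 0.07], [0.077, -0.001, 0.079], [0.088, -0.002, 0.088], [0.099, -0.002, 0.096], [0.11, -0.002, 0.105], [0.121, -0.002, 0.113], [0.132, -0.002, 0.121], [0.144, -0.003, 0.129], [0.155, -0.003, 0.136], [0.167, -0.003, 0.143], [0.179, -0.003, 0.15], [0.191, -0.003, 0.157], [0.204, -0.004, 0.163], [0.216, -0.004, 0.169]]
```

>>> servo_tool(jaw=[-1,-1,-1,-1,-1,-1,-1,-1,-1,-1,-1,-1,-1,-1,-1,-1,-1,-1,-1,-1], slide=[[0.009,0,0.011],[0.018,0,0.021],[0.027,0,0.031],[0.037,-0.001,0.041],[0.047,-0.001,0.051],[0.057,-0.001,0.06],[0.067,-0.001,0.07],[0.077,-0.001,0.079],[0.088,-0.002,0.088],[0.099,-0.002,0.096],[0.11,-0.002,0.105],[0.121,-0.002,0.113],[0.132,-0.002,0.121],[0.144,-0.003,0.129],[0.155,-0.003,0.136],[0.167,-0.003,0.143],[0.179,-0.003,0.15],[0.191,-0.003,0.157],[0.191,-0.003,0.157],[0.191,-0.003,0.157]], angular=[[0,0,0],[0,0,0],[0,0,0],[0,0,0],[0,0,0],[0,0,0],[0,0,0],[0,0,0],[0,0,0],[0,0,0],[0,0,0],[0,0,0],[0,0,0],[0,0,0],[0,0,0],[0,0,0],[0,0,0],[0,0,0],[0,0,0],[0,0,0]])

```text
clock: 15.8
position: [586.4, 49.2, 255.8]
tool_rot: [179.9, 0.0, 89.0]
wrist_force: [-13.8, -0.0, 23.9]
finger_gap: 0.114
gripper_force: 64.6
```

```bash
cat > ang.py <<'E'
from h import *
o=ctrl.get_obs(); print(o["clock"],o["position"],o["wrist_force"],o["finger_gap"],abs(o["qvel"]).max())
for i in range(2):
    k=cam("scene"); W=cloud(k); x,y,z=np.moveaxis(W,-1,0); hs=cv2.cvtColor(k["color"],cv2.COLOR_RGB2HSV)
    m=(x>540)&(x<740)&(y>-10)&(y<110)&(z>105)&(z<320)
    for nm,mm in(("marble",m&(hs[...,1]<60)&(hs[...,2]>110)),("back",m&(hs[...,1]>80)&(hs[...,2]<130)&(z<230))):
        P=W[mm]; d=P-np.median(P,0); d=d[np.linalg.norm(d,axis=1)<75]
        for _ in range(3):
            n=np.linalg.svd(d-d.mean(0),full_matrices=False)[2][2]; r=(d-d.mean(0))@n; d=d[abs(r)<5]
        n*=np.sign(n[0]) ; print(nm,len(d),n.round(3),"angle",np.degrees(np.arctan2(n[0],n[2])))
save("s%d"%int(o["clock"]*10),k["color"])
E
python3 ang.py; python3 arc.py 59.5 71 11
```

```text
15.8 [586.36349281  49.24381906 255.80675176] [-13.76184059  -0.04524316  23.86729126] 0.11352569866941321 0.13230839808848577
marble 730 [0.842 0.003 0.54 ] angle 57.32634002275158
back 285 [ 0.839 -0.01   0.544] angle 57.05375268128254
marble 708 [0.838 0.004 0.546] angle 56.916880273881155
back 283 [ 0.834 -0.011  0.552] angle 56.49720529483673
[[0.01, -0.0, 0.005], [0.021, -0.0, 0.011], [0.031, -0.001, 0.015], [0.042, -0.001, 0.02], [0.052, -0.001, 0.025], [0.063, -0.001, 0.029], [0.074, -0.001, 0.033], [0.085, -0.001, 0.037], [0.095, -0.002, 0.041], [0.106, -0.002, 0.045], [0.117, -0.002, 0.048]]
```

>>> servo_tool(jaw=[-1,-1,-1,-1,-1,-1,-1,-1,-1,-1,-1,-1,-1,-1], slide=[[0.0,0,0.006],[0.01,0,0.012],[0.021,0,0.018],[0.031,-0.001,0.022],[0.042,-0.001,0.027],[0.052,-0.001,0.032],[0.063,-0.001,0.036],[0.074,-0.001,0.04],[0.085,-0.001,0.044],[0.095,-0.002,0.048],[0.106,-0.002,0.052],[0.117,-0.002,0.055],[0.117,-0.002,0.055],[0.117,-0.002,0.055]], angular=[[0,0,0],[0,0,0],[0,0,0],[0,0,0],[0,0,0],[0,0,0],[0,0,0],[0,0,0],[0,0,0],[0,0,0],[0,0,0],[0,0,0],[0,0,0],[0,0,0]])

```text
clock: 17.3
position: [621.5, 48.7, 270.9]
tool_rot: [180.0, 0.0, 89.0]
wrist_force: [-6.0, 0.2, 11.0]
finger_gap: 0.114
gripper_force: 64.2
```

```bash
python3 ang.py
```

```text
17.3 [621.53562921  48.65699303 270.94186954] [-5.99295228  0.19003135 11.00889659] 0.11401704889673983 0.20363552556622327
marble 623 [0.93  0.004 0.369] angle 68.37358500976
back 231 [ 0.919 -0.01   0.395] angle 66.740569203788
marble 616 [0.928 0.003 0.371] angle 68.1955481877243
back 234 [ 0.921 -0.001  0.389] angle 67.11974691631622
```

```bash
python3 - <<'E'
from h import *
k=dict(np.load("/tmp/scene.npz")); W=cloud(k); x,y,z=np.moveaxis(W,-1,0)
for nm,m in(("marble",(z>112)&(z<128)&(x>540)&(x<690)&(y>-10)&(y<110)),("bench",(abs(z)<8)&(x>450)&(x<700)&(abs(y)<300))):
    d=W[m]; d=d-d.mean(0); n=np.linalg.svd(d,full_matrices=False)[2][2]; n*=np.sign(n[2]); print(nm,m.sum(),np.degrees(np.arctan2(n[0],n[2])),np.degrees(np.arctan2(n[1],n[2])))
P=W[(z>112)&(z<128)&(x>540)&(x<690)&(y>-10)&(y<110)]; print(P.min(0),P.max(0))
# now: dark back lid plane angle using image edges of marble
k=cam("scene"); hs=cv2.cvtColor(k["color"],cv2.COLOR_RGB2HSV); W=cloud(k); x,y,z=np.moveaxis(W,-1,0)
m=(x>540)&(x<740)&(y>-10)&(y<110)&(z>105)&(z<300)&(hs[...,1]<60)&(hs[...,2]>110)
q=W[m]; b=[(a,np.median(q[(q[:,2]>a)&(q[:,2]<a+8),0]),((q[:,2]>a)&(q[:,2]<a+8)).sum()) for a in range(100,280,8)]
for r in b: print("%d %.1f %d"%r)
E
```

```text
marble 810 0.6131060638880601 0.4618775471141649
bench 5652 -0.014628177976044996 0.04821748721972074
[542.82041906  -2.42956359 112.22120624] [657.61500707 102.91059847 127.04801235]
100 nan 0
108 688.2 2
116 703.4 22
124 702.6 61
132 699.1 60
140 697.1 55
148 693.8 64
156 690.5 68
164 687.7 66
172 685.0 59
180 681.5 76
188 678.1 63
196 675.3 72
204 664.7 132
212 668.3 56
220 636.6 2
228 637.9 6
236 633.8 8
244 630.6 8
252 632.4 9
260 626.4 25
268 624.2 42
276 629.1 5
  return _methods._mean(a, axis=axis, dtype=dtype,
  ret = ret.dtype.type(ret / rcount)
```

View pics/s173.png

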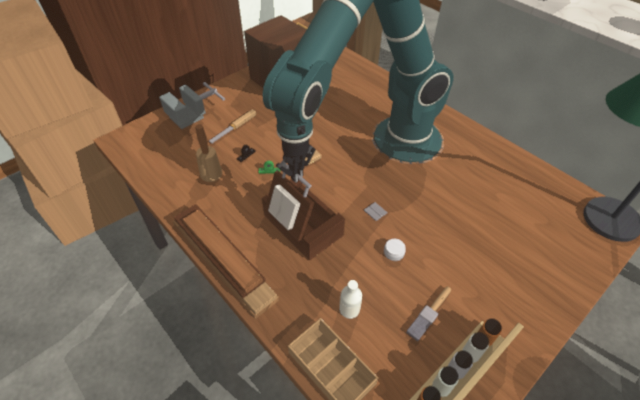

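The scene view shows the lid raised at (290,205), held by the bar, with the marble face at (285,207). The slope fit and the TCP position agree on an angle of about 69.3°.

>>> servo_tool(jaw=[-1,-1,-1,-1,-1,-1,-1,-1,-1,-1,-1,-1,-1,-1,-1], slide=[[0.007,0,0.004],[0.016,0,0.008],[0.025,0,0.011],[0.034,-0.001,0.014],[0.043,-0.001,0.017],[0.052,-0.001,0.019],[0.06,-0.001,0.021],[0.067,-0.001,0.023],[0.072,-0.001,0.024],[0.076,-0.001,0.025],[0.077,-0.001,0.025],[0.077,-0.001,0.025],[0.077,-0.001,0.025],[0.077,-0.001,0.025],[0.077,-0.001,0.025]], angular=[[0,0,0],[0,0,0],[0,0,0],[0,0,0],[0,0,0],[0,0,0],[0,0,0],[0,0,0],[0,0,0],[0,0,0],[0,0,0],[0,0,0],[0,0,0],[0,0,0],[0,0,0]])

```text
clock: 18.95
position: [644.1, 48.2, 277.4]
tool_rot: [-180.0, 0.0, 89.0]
wrist_force: [-3.0, 1.0, -2.3]
finger_gap: 0.114
gripper_force: 62.1
```

```bash
python3 ang.py; python3 - <<'E'
from h import *
k=cam("scene"); hs=cv2.cvtColor(k["color"],cv2.COLOR_RGB2HSV); W=cloud(k); x,y,z=np.moveaxis(W,-1,0)
m=(x>640)&(x<740)&(y>-10)&(y<110)&(z>118)&(z<205)&(hs[...,1]<60)&(hs[...,2]>110)
q=W[m]; f=np.polyfit(q[:,2],q[:,0],1); r=q[:,0]-np.polyval(f,q[:,2]); q=q[abs(r)<6]; f=np.polyfit(q[:,2],q[:,0],1); print("slope angle",90+np.degrees(np.arctan(f[0])),np.polyval(f,165))
m,W=brass(k); q=W[m]; q=q[(q[:,2]>103)&(q[:,2]<160)&(q[:,1]<-35)&(q[:,1]>-85)&(q[:,0]>540)&(q[:,0]<660)]; print("bracket",len(q),np.median(q,0),q[:,2].max())
E
```

```text
18.95 [644.10363115  48.24472555 277.41011459] [-3.02203129  0.95653755 -2.31044229] 0.11419342374505803 0.09642453931019195
marble 529 [0.965 0.011 0.262] angle 74.82043051437803
back 178 [ 0.973 -0.018  0.229] angle 76.74388266494253
marble 513 [0.965 0.013 0.261] angle 74.86359857649897
back 178 [ 0.976 -0.02   0.219] angle 77.34526689861825
slope angle 76.76318988538276 698.0899061127001
  return _methods._mean(a, axis=axis, dtype=dtype,
  ret = um.true_divide(
Traceback (most recent call last):
ValueError: zero-size array to reduction operation maximum which has no identity
```

```bash
python3 - <<'E'
from h import *
c=cam("top"); a=c["color"][130:290,150:500]; b=cam("wrist")["color"]
save("fin",np.vstack([cv2.resize(a,(640,292)),cv2.resize(b,(640,400))[:300]]))
E
```

```text
(no output)
```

View pics/fin.png

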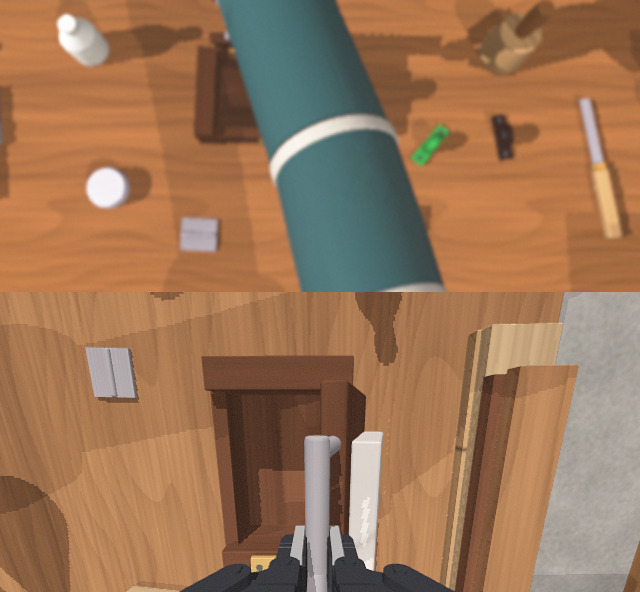

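The wrist view shows the lid held nearly upright by the bar at (317,500). The bracket foot is still on the right wall at (262,563), and the surroundings look undisturbed. Handing in.

```bash
python3 -c "
from rig import ctrl
o=ctrl.get_obs(); print(o['position'],o['wrist_force'],abs(o['qvel']).max()); print(ctrl.close_job())"
```

```text
[644.11361684  48.20983782 277.38446042] [-2.8575057  -1.21191235 -3.46216554] 0.09951251923519776
the job is handed in; nothing more can be done
None
```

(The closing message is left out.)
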